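Star knob through the spring gate of the parts pen

ROBOT

A 7-joint arm with a two-finger parallel gripper is mounted at the origin on a cart in front of the work surface, level with it; the furniture and walls round the work are solid. World frame = base frame: x ahead of the robot, y to its left, z up, the work surface at z = 0. Lengths are in m, angles in rad, forces in N, time in s.
With the tool pointing down it reaches from about 0.425 to 0.875 m from the base axis. Payload 4.7 kg.
Tool frame: the origin (TCP) lies at the centre of the arm's flange, where the gripper is bolted on; the fingertips stand 182 mm ahead of it and the grasp point (between the pads) lies ahead of it (ctrl.hold_point_z is the z of the grasp point in the tool frame, in m); z points along the fingers, y is the direction in which the jaws open and shut (so a half turn about z gives the same grasp; the last joint's range is limited). The gripper opens to 87 mm and grips with 3 to 60 N. Pads are 19 mm wide; open, the fingers measure 117 mm over their backs; the gripper's body (75 mm by 190 mm) begins 51 mm behind the grasp point.
Start: joints at [1.248, 0.321, -0.07, 1.45, 0.023, 1.371, -0.057], TCP at [0.215, -0.613, 0.405] pointing down, gripper open.
Joint ranges: [-2.86, 2.86], [-0.3, 2.09], [-1.38, 1.24], [0.06, 2.45], [-1.56, 4.7], [0.09, 2.05], [-2.69, 2.69]. Speed limits (rad/s): [2.57, 2.57, 3.14, 3.14, 3.14, 3.14, 3.14].

INTERFACE

Orientations are given as a rotation vector (axis times angle).
In Python, from bench import get_state, imaging, workorder, ctrl gives the robot as it stands.
- The arm moves only by the tool step_arm, never from a script. Its argument "increments" is a list of rows, each an object of numbers: "claw": the opening, from 0 (shut) to 1 (fully open); "tx", "ty", "tz": the shift along the tool's x, y, z in m; "spin": the turn about the tool's z in degrees. A call has 1 to 8 rows; each row is the pose to reach, as a shift and turn from the pose commanded when the call began, along the tool's axes at that moment; what a row does not reach only later rows make up. A row lasts 1/12 s, in which the tool goes at most 41.7 mm and 7.16 degrees, less where a joint would pass 70% of its speed; a pose out of reach is approached as far as the arm can. A call with a gripper value outside its range is refused whole. The fingers move at their own pace and stop on an object; "force" is the grip in N (left out, the last holds). Time passes only in rows, so rows that repeat a pose let the fingers close. It gives the time, the measured TCP pose, the force and the opening at its end, in the units of the state.
- get_state(): the state, without advancing time (a new reading comes with each control period).
- imaging.get_image(name): name is "side" or "top" or "wrist"; returns the picture (420x560x3 uint8, blue, green, red); there is no depth.
- imaging.camera_params(name): a dict with "intrinsics" (3x3 intrinsics, pixels), "camera_from_world" (4x4, takes a point from world to camera coordinates). Camera axes: x right, y down, z forward; pixel columns grow to the right and rows downward; lengths in m; the calibration is good to about 2 mm. A picture is of the moment at which its call begins: read the wrist's pose just before it. camera_params takes no time and is no camera call; for the wrist camera it gives the pose at the moment of the call.
- workorder.close_job(): hands the job in, once; it reports no verdict.
The state is a dict: "time": time; "joint_positions": joint angles; "qd": joint speeds; "joint_torque": joint torques, N m; "position": TCP position; "tool_rot": TCP orientation; "ft_force": force on the tool from outside, world axes, zero at the start; "torque": the same for the moment, N m; "grip_width": opening from 0.0 (shut) to 1.0 (fully open).
Only numpy, scipy, OpenCV 4.12 (cv2) and the standard library are available. Lean on these libraries where they do the work, as an engineer would, in place of code of your own. Each camera call takes 0.05 s, during which the arm holds its last target. There are 200 camera calls.

TASK

Put the loose star knob away in the low steel parts pen: push the pen's self-closing gate open with one finger and, while that finger keeps it open, slide the knob along the saw table through the mouth with the other finger, then take the fingers out so that the gate shuts behind it. The knob stays flat on the table, is never lifted, and must not shove the gate open or be caught by it. Leave the tools and parts round about, and the blade flange in the pen, where they are.

Things in the scene. Friction and masses are not known exactly. Their poses are not given: they have to be found in the camera images.
- pen: Fixed open-topped pen of grey sheet steel on the saw table, no floor; walls 3 mm thick, 40 mm high, the left one only 18 mm. Origin: on the table at the middle of its mouth; +x points through the mouth into the pen, +y to the left when looking in (the guide side; the hinge is on the right), z up. Inside: x = 0 to 170 mm, y = -63 to +63 mm. Nothing stands on the right in front of the mouth.
- guide_end (a point): The pen's left wall (inner face at pen y = +63 mm) runs straight on out of the mouth as a guide; this point is on its inner face at its outer end, pen x = -150 mm, 20 mm above the table (just over its 18 mm top). Beyond it the wall flares outward. The paint is smooth: the knob slips easily along it (friction about 0.2).
- hinge (a point): Point on the gate's upright hinge pin (pen x = 0, y = -60 mm), 20 mm above the table. The gate shuts with a spring torque of 0.30 N m when shut, rising to 0.5 N m wide open (6 to 9 N on a finger), as soon as it is let go; damping 0.08 N m s/rad.
- gate (a joint): Angle of the gate in the pen's mouth, rad: 0 shut; grows to at most 1.5 as the free end swings inward, towards pen +x and then -y. Opens only inward. A steel plate 4 mm thick, from 4 to 40 mm above the table and 85 mm long from the pin: shut, it ends at pen y = +25 mm and leaves a 38 mm gap to the left wall, too narrow for the knob.
- gate_tip (a point): Middle of the free end of the gate plate, 21 mm above the table, 85 mm from the hinge pin.
- knob_mid (a point): Centre, 10 mm above the table, of the loose star knob: five-lobed black grip 46 x 44 mm across and 20 mm high with a narrower boss on top (28 mm in all), about 0.08 kg, lying boss upward on the table in front of the mouth, beside the guide. It slides.
- flange: Bystander: steel blade flange, 70 mm round, 22 mm high, lying inside the pen at the back on the hinge side. Origin at the centre of its underside.
- bolt: Bystander: hex bolt 54 x 22 mm, 20 mm high, lying on the table outside the pen, left of its left wall near the mouth. Origin at the centre of its underside.
- nut: Bystander: hex nut 22 mm across, 10 mm high, lying inside the pen in the back corner on the guide side. Origin at the centre of its underside.
- tape: Bystander: tape measure 40 x 80 mm, 68 mm high, on the table left of the pen. Origin at the centre of its underside.
Things that resemble listed ones, but are neither listed nor needed, are in the scene too. Of the things that look like the part that bears knob_mid, take the one that is nearest to the robot's base at the start.

How it is judged:
By the outcome, as a careful person would: the job done as asked, in the order asked, and still so for the second after the job is handed in, with the robot touching nothing.
It also fails if it takes over 35 s, if anything falls off the work surface, if the arm or the gripper's body presses on something with over 40 N, if the wrist force passes 120 N, or if a joint passes its speed limit or range.

## Working session

There is one attempt and no reset: what is moved stays moved. The work goes in short steps, Python scripts to look and compute and a tool call to move; the robot and the scene stay as the last step left them, time stands still between calls to the robot, and variables do not carry over. Pictures are saved under pics/ and viewed, on a budget of 10 in all, crops included, one or two more only if the job needs it, and the job is handed in when it is done.

Besides the shell and the picture viewer there is one more tool, called as a command line: name --argument value ..., lists and objects as JSON in quotes. step_arm: Moves the arm, as the interface text tells. Its arguments: {"type":"object","properties":{"increments":{"type":"array"},"force":{"type":"number"}},"required":["increments"]}

```bash
ls; mkdir -p pics
python3 - <<'E'
from bench import get_state, imaging, workorder, ctrl
import cv2
s=get_state(); print(s['time'],s['position'],s['tool_rot'],s['grip_width'],ctrl.hold_point_z)
for n in('top','side'):
    cv2.imwrite(f'pics/{n}0.png',imaging.get_image(n))
    p=imaging.camera_params(n);print(n,p['intrinsics'],p['camera_from_world'])
E
```

```text
pics
0.0 [ 0.21471124 -0.6133021   0.40368147] [-3.09529273e+00 -5.26281982e-01  6.50853260e-04] 0.9987035427972245 0.1635
top [[424.63034853   0.         277.2344409 ]
 [  0.         424.63034853 206.81192162]
 [  0.           0.           1.        ]] [[-0.00558464 -0.99982511  0.0178485   0.5160743 ]
 [-0.99115978  0.00316847 -0.13263581  0.5028661 ]
 [ 0.13255606 -0.01843144 -0.99100412  0.8310719 ]
 [ 0.          0.          0.          1.        ]]
side [[467.27629418   0.         280.69441816]
 [  0.         467.27629418 206.56206755]
 [  0.           0.           1.        ]] [[-0.90964572 -0.41480139 -0.02201081  0.6679641 ]
 [-0.23283024  0.55303778 -0.79996206 -0.13401648]
 [ 0.34399819 -0.72255728 -0.59964675  1.12908122]
 [ 0.          0.          0.          1.        ]]
```

View pics/top0.png

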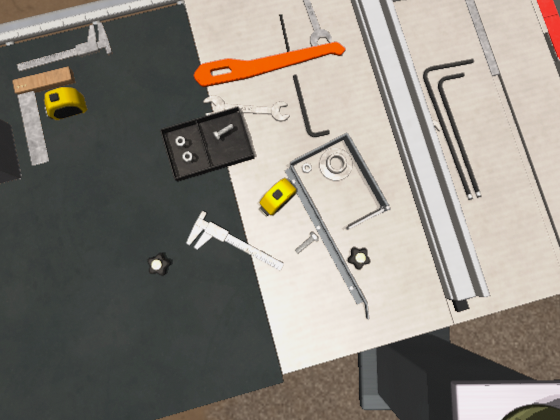

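View pics/side0.png

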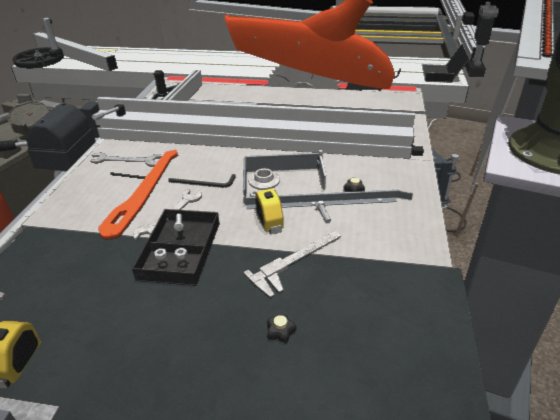

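The top view shows the pen, with its mouth near (345,228)-(388,208), the guide running down to about (365,300), and the flange at (336,163). There are two star knobs, at (359,258) beside the guide and at (157,264) on the dark mat. The one at (359,258) fits the description and looks nearer the base. I'll check this in a close crop.

```bash
cat > h.py <<'E'
import numpy as np, cv2
from bench import get_state, imaging, ctrl
def ray(n,uv,z,P=None):
    P=P or imaging.camera_params(n);K=np.array(P['intrinsics']);T=np.array(P['camera_from_world'])
    R,t=T[:3,:3],T[:3,3];c=-R.T@t;d=R.T@np.linalg.inv(K)@[uv[0],uv[1],1]
    return c+d*(z-c[2])/d[2]
def proj(n,X,P=None):
    P=P or imaging.camera_params(n);K=np.array(P['intrinsics']);T=np.array(P['camera_from_world'])
    q=K@(T[:3,:3]@X+T[:3,3]);return q[:2]/q[2]
E
python3 - <<'E'
from h import *
im=cv2.imread('pics/top0.png')
cv2.imwrite('pics/crop1.png',cv2.resize(im[125:325,270:410],None,fx=4,fy=4,interpolation=cv2.INTER_CUBIC)[:, :][0:800])
for n,uv,z in[('k',(359,258),.02),('far k',(157,264),.02),('hinge',(388,208),.04),('guide',(365,300),.018),('backleft',(290,165),.018)]:print(n,ray('top',uv,z))
E
```

```text
k [0.40143462 0.34903049 0.02      ]
far k [0.39169166 0.75484453 0.02      ]
hinge [0.50052469 0.29169322 0.04      ]
guide [0.31801557 0.33917329 0.018     ]
backleft [0.59422279 0.48661577 0.018     ]
```

Run:
```python
import cv2
im=cv2.imread('pics/crop1.png');print(im.shape)
cv2.imwrite('pics/crop1.png',cv2.resize(im,(420,600)) if im.shape[0]>600 and 0 else im[:600] if 0 else cv2.resize(im,None,fx=.75,fy=.75,interpolation=cv2.INTER_AREA))
```

```text
(800, 560, 3)
```

View pics/crop1.png

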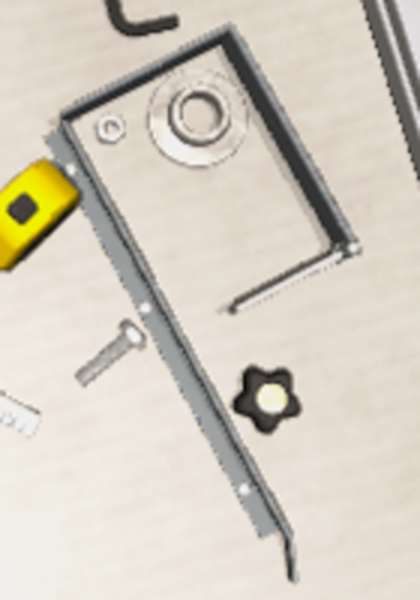

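The crop confirms the choice. The knob is at crop (268,400), beside the guide. The hinge pin is at (348,250), the gate tip at (232,308), the wall line runs from (66,122) to (286,528), and the flange is at (198,117).

Run:
```python
from h import *
from scipy.spatial.transform import Rotation as R
def c(x,y,z): return ray('top',(270+x/3-.33,125+y/3-.33),z)
bl=c(68,122,.018);ge=c(286,528,.018);hi=c(348,250,.04);tip=c(232,308,.04);k=c(270,398,.028);kb=c(267,400,.02)
u=(bl-ge);u/=np.linalg.norm(u);yaw=np.degrees(np.arctan2(u[1],u[0]))
print('len',np.linalg.norm(bl-ge),'yaw',yaw,'gate len',np.linalg.norm(hi-tip),'gate dir',np.degrees(np.arctan2(*(tip-hi)[[1,0]]))-90)
v=np.array([-u[1],u[0],0])
O1=ge+.15*u-.063*v;O2=hi+.060*v
print('O from guide',O1,'from hinge',O2)
for n,p in dict(k=k,kb=kb,hi=hi,tip=tip,fl=c(198,117,.022),bl=bl,bolt=c(112,352,.02),tape=c(38,212,.068)).items():print(n,p[:2],'pen',[round(float((p-O2)@u)*1e3),round(float((p-O2)@v)*1e3)])
s=get_state();M=R.from_rotvec(s['tool_rot']).as_matrix();print(M.round(3))
P=imaging.camera_params('wrist');T=np.array(P['camera_from_world']);print('cam pos in tool',M.T@(-T[:3,:3].T@T[:3,3]-s['position']),'cam z in tool',M.T@T[2,:3])
```

```text
len 0.311347538683872 yaw 27.248348240075508 gate len 0.08784509483655997 gate dir 26.051234444291936
O from guide [0.47890188 0.3518784  0.018     ] from hinge [0.47306231 0.34973489 0.04      ]
k [0.40265035 0.34932157] pen [-63, 32]
kb [0.40143151 0.34969989] pen [-64, 33]
hi [0.5005332  0.29639307] pen [0, -60]
tip [0.46195386 0.37531325] pen [2, 28]
fl [0.59597165 0.39196211] pen [129, -19]
bl [0.5935003 0.48176  ] pen [168, 62]
bolt [0.43417993 0.45376428] pen [13, 110]
tape [0.52232059 0.50456291] pen [115, 115]
[[ 0.944  0.331 -0.001]
 [ 0.331 -0.944  0.002]
 [-0.    -0.002 -1.   ]]
cam pos in tool [0.06903102 0.00054554 0.01975729] cam z in tool [-2.53938922e-01 -2.73437106e-04  9.67220218e-01]
```

The measurements agree with each other: the gate comes out at 88 mm, the yaw at 27°, and the pen origin at about (0.475, 0.351). The knob sits at pen (-64, 33) mm. Next I'll travel to the hover point.

step_arm --increments '[{"tx": 0.03, "ty": -0.027}, {"tx": 0.06, "ty": -0.054}, {"tx": 0.09, "ty": -0.081}, {"tx": 0.12, "ty": -0.108}, {"tx": 0.15, "ty": -0.135}, {"tx": 0.18, "ty": -0.162}, {"tx": 0.21, "ty": -0.189}, {"tx": 0.24, "ty": -0.216}]'

```text
invalid input at $.increments[0]: expected keys claw, tx, ty, tz, spin
```

step_arm --increments '[{"tx": 0.03, "ty": -0.027}, {"tx": 0.06, "ty": -0.054}, {"tx": 0.09, "ty": -0.081}, {"tx": 0.12, "ty": -0.108}, {"tx": 0.15, "ty": -0.135}, {"tx": 0.18, "ty": -0.162}, {"tx": 0.21, "ty": -0.189}, {"tx": 0.24, "ty": -0.216}]'

```text
invalid input at $.increments[0]: expected keys claw, tx, ty, tz, spin
```

step_arm --increments '[{"claw": 1, "tx": 0.03, "ty": -0.027, "tz": 0, "spin": 0}, {"claw": 1, "tx": 0.06, "ty": -0.054, "tz": 0, "spin": 0}, {"claw": 1, "tx": 0.09, "ty": -0.081, "tz": 0, "spin": 0}, {"claw": 1, "tx": 0.12, "ty": -0.108, "tz": 0, "spin": 0}, {"claw": 1, "tx": 0.15, "ty": -0.135, "tz": 0, "spin": 0}, {"claw": 1, "tx": 0.18, "ty": -0.162, "tz": 0, "spin": 0}, {"claw": 1, "tx": 0.21, "ty": -0.189, "tz": 0, "spin": 0}, {"claw": 1, "tx": 0.24, "ty": -0.216, "tz": 0, "spin": 0}]'

```text
time: 0.77
position: [0.3703, -0.3283, 0.4045]
tool_rot: [-3.097, -0.526, 0.001]
ft_force: [0.2, -1.0, -0.0]
grip_width: 1.001
```

step_arm --increments '[{"claw": 1, "tx": 0.03, "ty": -0.027, "tz": 0, "spin": 0}, {"claw": 1, "tx": 0.06, "ty": -0.054, "tz": 0, "spin": 0}, {"claw": 1, "tx": 0.09, "ty": -0.081, "tz": 0, "spin": 0}, {"claw": 1, "tx": 0.12, "ty": -0.108, "tz": 0, "spin": 0}, {"claw": 1, "tx": 0.15, "ty": -0.135, "tz": 0, "spin": 0}, {"claw": 1, "tx": 0.18, "ty": -0.162, "tz": 0, "spin": 0}, {"claw": 1, "tx": 0.21, "ty": -0.189, "tz": 0, "spin": 0}, {"claw": 1, "tx": 0.24, "ty": -0.216, "tz": 0, "spin": 0}]'

```text
time: 1.43
position: [0.5254, -0.0453, 0.4046]
tool_rot: [3.097, 0.526, -0.0]
ft_force: [-0.1, -0.8, -1.0]
grip_width: 0.998
```

step_arm --increments '[{"claw": 1, "tx": 0.0025, "ty": -0.038, "tz": 0.01, "spin": -7}, {"claw": 1, "tx": 0.005, "ty": -0.076, "tz": 0.02, "spin": -14}, {"claw": 1, "tx": 0.0075, "ty": -0.114, "tz": 0.03, "spin": -21}, {"claw": 1, "tx": 0.01, "ty": -0.152, "tz": 0.04, "spin": -28}, {"claw": 1, "tx": 0.0125, "ty": -0.19, "tz": 0.05, "spin": -35}, {"claw": 1, "tx": 0.015, "ty": -0.228, "tz": 0.06, "spin": -42}, {"claw": 1, "tx": 0.0175, "ty": -0.266, "tz": 0.07, "spin": -49}, {"claw": 1, "tx": 0.02, "ty": -0.304, "tz": 0.08, "spin": -56}]'

```text
time: 2.1
position: [0.4424, 0.2478, 0.3242]
tool_rot: [2.481, 1.925, 0.0]
ft_force: [1.5, -0.5, -0.6]
grip_width: 1.0
```

```bash
cat >> h.py <<'E'
from scipy.spatial.transform import Rotation as Rot
O=np.array([.475,.351]);YAW=27.2
def goal(mid,ang,tipz):
    "tool shift for TCP at pen mid (mm), jaw direction (tool +y, B->A) at pen angle ang deg"
    s=get_state();M=Rot.from_rotvec(s['tool_rot']).as_matrix();a=np.radians(YAW)
    w=O+np.array([[np.cos(a),-np.sin(a)],[np.sin(a),np.cos(a)]])@np.array(mid)/1e3
    d=M.T@(np.r_[w,.182+tipz/1e3]-s['position'])
    cur=np.degrees(np.arctan2(M[1,1],M[0,1]));sp=(cur-(YAW+ang)+180)%360-180
    print('shift',d.round(4),'spin',round(sp,1),'now yaw',round(cur,1),s['position'].round(4),'t',s['time'])
E
python3 - <<'E'
from h import *
goal((-63,-2),-28,100)
E
```

```text
shift [ 0.0648 -0.0399  0.0422] spin -13.6 now yaw -14.4 [0.4424 0.2478 0.3242] t 2.1
```

step_arm --increments '[{"claw": 1, "tx": 0.022, "ty": -0.014, "tz": 0.014, "spin": -5}, {"claw": 1, "tx": 0.044, "ty": -0.027, "tz": 0.028, "spin": -10}, {"claw": 1, "tx": 0.065, "ty": -0.04, "tz": 0.042, "spin": -13.6}, {"claw": 1, "tx": 0.065, "ty": -0.04, "tz": 0.042, "spin": -13.6}]'

```text
time: 2.43
position: [0.4176, 0.3233, 0.2803]
tool_rot: [-2.228, -2.207, 0.004]
ft_force: [-2.0, -0.4, 0.2]
grip_width: 1.005
```

Run:
```python
from h import *
import pickle
P=imaging.camera_params('wrist');pickle.dump(P,open('w1.pkl','wb'))
cv2.imwrite('pics/w1.png',imaging.get_image('wrist'))
goal((-63,-2),-28,100)
```

```text
shift [-0.001   0.0009 -0.0008] spin 0.0 now yaw -0.8 [0.419  0.3214 0.2812] t 2.4833
```

View pics/w1.png

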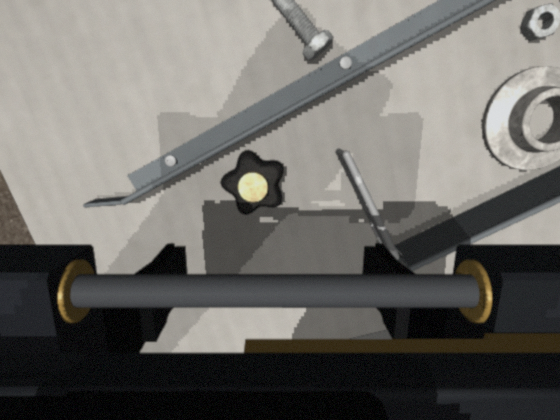

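The wrist view shows the knob boss at (253,187), the gate tip at (343,152), the guide end at (128,201), the far wall edge at about (500,5) and the hinge near (397,257).

Run:
```python
from h import *
import pickle
P=pickle.load(open('w1.pkl','rb'))
a=np.radians(YAW);u=np.array([np.cos(a),np.sin(a)]);v=np.array([-u[1],u[0]])
for n,uv,z in[('boss',(253,187),.028),('tip',(343,152),.04),('ge',(128,201),.018),('wall2',(500,5),.018),('hinge',(397,257),.04),('knob L',(221,186),.012),('knob R',(285,180),.012)]:
    p=ray('w',uv,z,P)[:2];print(n,p.round(4),'pen',((p-O)@u*1e3).round(),((p-O)@v*1e3).round())
```

```text
boss [0.4021 0.3486] pen -66.0 31.0
tip [0.4591 0.3723] pen -4.0 26.0
ge [0.3129 0.3375] pen -150.0 62.0
wall2 [0.556  0.4589] pen 121.0 59.0
hinge [0.4978 0.3026] pen -2.0 -53.0
knob L [0.3781 0.3465] pen -88.0 40.0
knob R [0.4239 0.3505] pen -46.0 23.0
```

Run:
```python
from h import *
goal((-66,-3),-28,8)
```

```text
shift [-0.0033 -0.001   0.0912] spin 0.0 now yaw -0.8 [0.419  0.3214 0.2812] t 2.4833
```

step_arm --increments '[{"claw": 1, "tx": -0.003, "ty": -0.001, "tz": 0.02, "spin": 0}, {"claw": 1, "tx": -0.003, "ty": -0.001, "tz": 0.04, "spin": 0}, {"claw": 1, "tx": -0.003, "ty": -0.001, "tz": 0.055, "spin": 0}, {"claw": 1, "tx": -0.003, "ty": -0.001, "tz": 0.07, "spin": 0}, {"claw": 1, "tx": -0.003, "ty": -0.001, "tz": 0.082, "spin": 0}, {"claw": 1, "tx": -0.003, "ty": -0.001, "tz": 0.091, "spin": 0}, {"claw": 1, "tx": -0.003, "ty": -0.001, "tz": 0.091, "spin": 0}]'

```text
time: 3.07
position: [0.4201, 0.3152, 0.1902]
tool_rot: [-2.244, -2.198, 0.005]
ft_force: [0.1, -0.4, -0.6]
grip_width: 1.0
```

Run:
```python
from h import *
import pickle
cv2.imwrite('pics/s1.png',cv2.resize(imaging.get_image('side')[110:250,210:430],None,fx=3,fy=3,interpolation=cv2.INTER_CUBIC))
goal((-16,-1),-28,8)
print(get_state()['ft_force'])
```

```text
shift [0.0278 0.0404 0.0011] spin -0.4 now yaw -1.2 [0.4203 0.3158 0.1912] t 3.1167
[0.27663644 0.16558783 0.57038215]
```

View pics/s1.png

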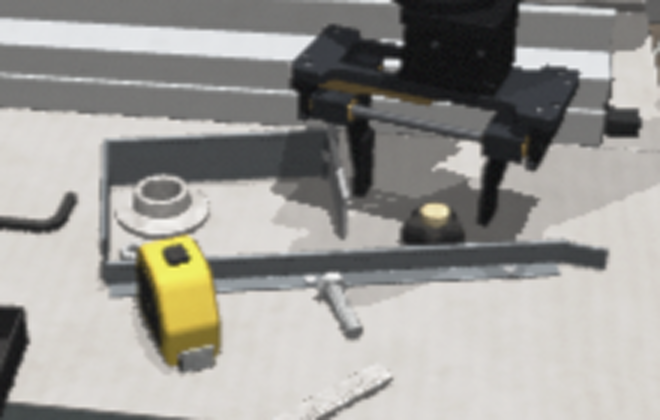

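The finger meant for the gate is just outside it, and the other is behind the knob, so both are clear. Stage 1 is to open the gate and start the knob sliding.

step_arm --increments '[{"claw": 1, "tx": 0.0035, "ty": 0.005, "tz": 0, "spin": 0}, {"claw": 1, "tx": 0.007, "ty": 0.01, "tz": 0, "spin": 0}, {"claw": 1, "tx": 0.0105, "ty": 0.015, "tz": 0, "spin": 0}, {"claw": 1, "tx": 0.014, "ty": 0.02, "tz": 0, "spin": 0}, {"claw": 1, "tx": 0.0175, "ty": 0.025, "tz": 0, "spin": 0}, {"claw": 1, "tx": 0.021, "ty": 0.03, "tz": 0, "spin": 0}, {"claw": 1, "tx": 0.0245, "ty": 0.035, "tz": 0, "spin": 0}, {"claw": 1, "tx": 0.028, "ty": 0.04, "tz": 0, "spin": 0}]' --force 40

```text
time: 3.78
position: [0.4563, 0.339, 0.1896]
tool_rot: [2.246, 2.194, -0.04]
ft_force: [-22.6, -19.7, 14.4]
grip_width: 0.998
```

Run:
```python
from h import *
import pickle
pickle.dump(imaging.camera_params('wrist'),open('w2.pkl','wb'))
a=imaging.get_image('wrist')[:, :];b=imaging.get_image('side')[100:250,220:420]
a=cv2.resize(a,(560,420));b=cv2.resize(b,(240,180))
c=np.zeros((600,800,3),np.uint8);c[:420,:560]=a;b=cv2.resize(imaging.get_image('side')[100:250,220:420],None,fx=1.2,fy=1.2);c[420:600,:240]=b;cv2.imwrite('pics/w2.png',c)
goal((-16,-1),-28,8);print(get_state()['ft_force'])
```

```text
shift [ 0.0024  0.0044 -0.0004] spin -0.5 now yaw -1.3 [0.4568 0.3404 0.1897] t 3.9333
[-16.81153778 -12.86093783   7.75485009]
```

View pics/w2.png

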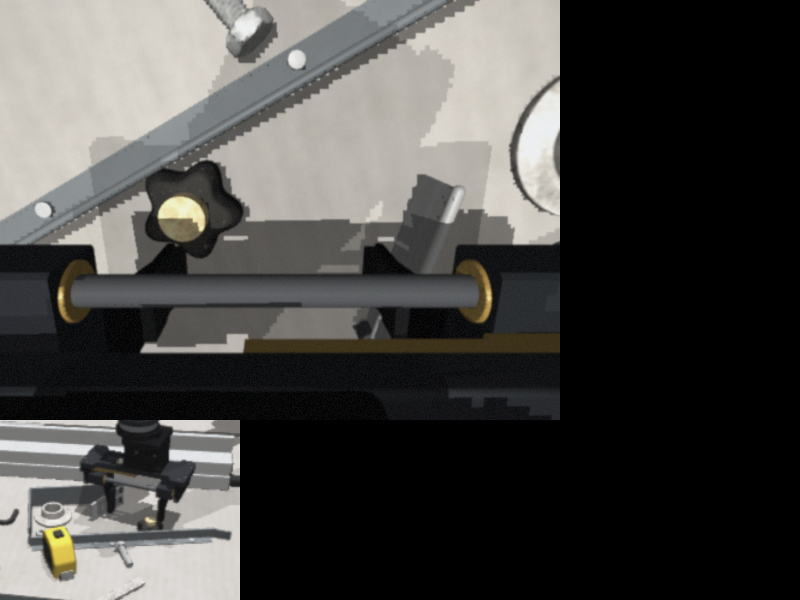

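The gate is open, with its tip at (460,190), and the knob touches the guide with its boss at (181,218).

Run:
```python
from h import *
import pickle
P=pickle.load(open('w2.pkl','rb'))
a=np.radians(YAW);u=np.array([np.cos(a),np.sin(a)]);v=np.array([-u[1],u[0]])
f=lambda p:[((p-O)@u*1e3).round(),((p-O)@v*1e3).round()]
for n,uv,z in[('boss',(181,218),.028),('tip',(459,190),.04),('wall',(160,167),.018)]:
    print(n,f(ray('w',uv,z,P)[:2]))
s=get_state();M=Rot.from_rotvec(s['tool_rot']).as_matrix()
for n,q in(('A',[0,.051,.182]),('B',[0,-.051,.182])):
    p=s['position']+M@q;print(n,f(p[:2]),p[2])
print('tilt',M[:,2], s['joint_torque'])
```

```text
boss [np.float64(-47.0), np.float64(40.0)]
tip [np.float64(55.0), np.float64(2.0)]
wall [np.float64(-46.0), np.float64(63.0)]
A [np.float64(20.0), np.float64(-26.0)] 0.0070499661227379495
B [np.float64(-69.0), np.float64(22.0)] 0.008437146855492905
tilt [-0.0139048  -0.01365749 -0.99981005] [ -0.95160685 -41.31023169 -11.59922987 -33.92881393   2.2012914
  -6.46210045   0.78910623]
```

The knob is being pressed at about 39° into the wall, which is too steep. I'll back off a little, shift the fingers left, and push again more nearly along the wall.

```bash
cat >> h.py <<'E'
def rows(cmd,way):
    "cmd=(mid,ang) commanded in pen mm/deg; way=list of (A,B); print rows in tool axes at start"
    (m0,a0)=cmd;t=np.radians(a0);ey=np.array([np.cos(t),np.sin(t)]);ex=np.array([-ey[1],ey[0]])
    for A,B in way:
        A,B=np.array(A,float),np.array(B,float);m=(A+B)/2;j=A-B;d=np.linalg.norm(j);an=np.degrees(np.arctan2(j[1],j[0]))
        dm=(m-m0)/1e3;print('claw %.2f tx %.4f ty %.4f spin %.1f | mid %s ang %.1f'%(min(1,(d-15)/87),dm@ex,dm@ey,a0-an,m.round(1),an))
E
python3 - <<'E'
from h import *
c=((-16,-1),-28)
j=np.array([90.1,-47.9]);f=lambda m:(np.array(m)+j/2,np.array(m)-j/2)
rows(c,[f(m) for m in[(-24,-1),(-31,-1),(-31,4),(-31,8),(-26,8),(-22,8),(-18,8),(-14,8)]])
print()
A0,B0=f((-14,8));A1,B1=np.array([62,-22.]),np.array([45,32.])
rows(((-14,8),-28),[(A0+(A1-A0)*s,B0+(B1-B0)*s) for s in np.arange(1,9)/16])
print()
h=.5;Ah,Bh=(A0+A1)/2,(B0+B1)/2
jj=Ah-Bh
rows(((Ah+Bh)/2,np.degrees(np.arctan2(jj[1],jj[0]))),[(A0+(A1-A0)*s,B0+(B1-B0)*s) for s in np.arange(9,17)/16])
E
```

```text
claw 1.00 tx -0.0038 ty -0.0071 spin -0.0 | mid [-24.  -1.] ang -28.0
claw 1.00 tx -0.0070 ty -0.0132 spin -0.0 | mid [-31.  -1.] ang -28.0
claw 1.00 tx -0.0026 ty -0.0156 spin -0.0 | mid [-31.   4.] ang -28.0
claw 1.00 tx 0.0009 ty -0.0175 spin -0.0 | mid [-31.   8.] ang -28.0
claw 1.00 tx 0.0033 ty -0.0131 spin -0.0 | mid [-26.   8.] ang -28.0
claw 1.00 tx 0.0051 ty -0.0095 spin -0.0 | mid [-22.   8.] ang -28.0
claw 1.00 tx 0.0070 ty -0.0060 spin -0.0 | mid [-18.   8.] ang -28.0
claw 1.00 tx 0.0089 ty -0.0025 spin -0.0 | mid [-14.   8.] ang -28.0

claw 0.96 tx 0.0018 ty 0.0038 spin 1.4 | mid [-9.8  7.8] ang -29.4
claw 0.91 tx 0.0036 ty 0.0076 spin 3.0 | mid [-5.6  7.6] ang -31.0
claw 0.87 tx 0.0054 ty 0.0114 spin 4.7 | mid [-1.3  7.4] ang -32.7
claw 0.83 tx 0.0073 ty 0.0153 spin 6.5 | mid [2.9 7.2] ang -34.5
claw 0.79 tx 0.0091 ty 0.0191 spin 8.5 | mid [7.1 7.1] ang -36.5
claw 0.75 tx 0.0109 ty 0.0229 spin 10.7 | mid [11.3  6.9] ang -38.7
claw 0.71 tx 0.0127 ty 0.0267 spin 13.0 | mid [15.5  6.7] ang -41.0
claw 0.68 tx 0.0145 ty 0.0305 spin 15.6 | mid [19.8  6.5] ang -43.6

claw 0.64 tx 0.0028 ty 0.0032 spin 2.8 | mid [24.   6.3] ang -46.3
claw 0.61 tx 0.0055 ty 0.0064 spin 5.8 | mid [28.2  6.1] ang -49.3
claw 0.58 tx 0.0083 ty 0.0096 spin 9.0 | mid [32.4  5.9] ang -52.6
claw 0.55 tx 0.0111 ty 0.0127 spin 12.5 | mid [36.6  5.8] ang -56.1
claw 0.53 tx 0.0139 ty 0.0159 spin 16.3 | mid [40.8  5.6] ang -59.8
claw 0.51 tx 0.0166 ty 0.0191 spin 20.3 | mid [45.1  5.4] ang -63.9
claw 0.49 tx 0.0194 ty 0.0223 spin 24.5 | mid [49.3  5.2] ang -68.1
claw 0.48 tx 0.0222 ty 0.0255 spin 29.0 | mid [53.5  5. ] ang -72.5
```

step_arm --increments '[{"claw": 1, "tx": -0.004, "ty": -0.007, "tz": 0, "spin": 0}, {"claw": 1, "tx": -0.007, "ty": -0.013, "tz": 0, "spin": 0}, {"claw": 1, "tx": -0.0025, "ty": -0.0155, "tz": 0, "spin": 0}, {"claw": 1, "tx": 0.001, "ty": -0.0175, "tz": 0, "spin": 0}, {"claw": 1, "tx": 0.0035, "ty": -0.013, "tz": 0, "spin": 0}, {"claw": 1, "tx": 0.005, "ty": -0.0095, "tz": 0, "spin": 0}, {"claw": 1, "tx": 0.007, "ty": -0.006, "tz": 0, "spin": 0}, {"claw": 1, "tx": 0.009, "ty": -0.0025, "tz": 0, "spin": 0}]'

```text
time: 4.6
position: [0.4555, 0.3505, 0.1904]
tool_rot: [2.245, 2.198, -0.023]
ft_force: [-13.9, -9.5, 5.3]
grip_width: 1.0
```

step_arm --increments '[{"claw": 0.96, "tx": 0.002, "ty": 0.004, "tz": 0, "spin": 1.4}, {"claw": 0.91, "tx": 0.0035, "ty": 0.0075, "tz": 0, "spin": 3}, {"claw": 0.87, "tx": 0.0055, "ty": 0.0115, "tz": 0, "spin": 4.7}, {"claw": 0.83, "tx": 0.0075, "ty": 0.0155, "tz": 0, "spin": 6.5}, {"claw": 0.79, "tx": 0.009, "ty": 0.019, "tz": 0, "spin": 8.5}, {"claw": 0.75, "tx": 0.011, "ty": 0.023, "tz": 0, "spin": 10.7}]'

```text
time: 5.1
position: [0.4782, 0.3624, 0.1903]
tool_rot: [-2.439, -1.978, 0.02]
ft_force: [-11.9, -4.5, 2.7]
grip_width: 0.787
```

```bash
cat >> h.py <<'E'
def look(name):
    import pickle
    pickle.dump(imaging.camera_params('wrist'),open('w.pkl','wb'))
    c=np.zeros((600,800,3),np.uint8);c[:420,:560]=imaging.get_image('wrist')
    c[420:600,:240]=cv2.resize(imaging.get_image('side')[100:250,220:420],None,fx=1.2,fy=1.2)
    c[400:600,560:800]=cv2.resize(imaging.get_image('top')[130:280,260:440],(240,200));cv2.imwrite(name,c)
    fingers()
def pen(p):
    a=np.radians(YAW);u=np.array([np.cos(a),np.sin(a)]);v=np.array([-u[1],u[0]]);p=np.array(p)[:2]-O
    return (p@u*1e3).round(1),(p@v*1e3).round(1)
def fingers():
    s=get_state();M=Rot.from_rotvec(s['tool_rot']).as_matrix();h=(s['grip_width']*.087+.015)/2
    for n,q in(('A',[0,h,.182]),('B',[0,-h,.182])):
        p=s['position']+M@q;print(n,*pen(p),'z',p[2].round(4))
    print('yaw in pen',np.degrees(np.arctan2(M[1,1],M[0,1]))-YAW,'grip',s['grip_width'],'F',s['ft_force'],'t',s['time'])
E
python3 -c "
from h import *
look('pics/w3.png')"
```

```text
A 38.3 -16.6 z 0.0082
B -24.6 34.5 z 0.0088
yaw in pen -39.02419427461907 grip 0.7586977584651611 F [-10.4837287   -3.10004402   1.45293572] t 5.25
```

View pics/w3.png

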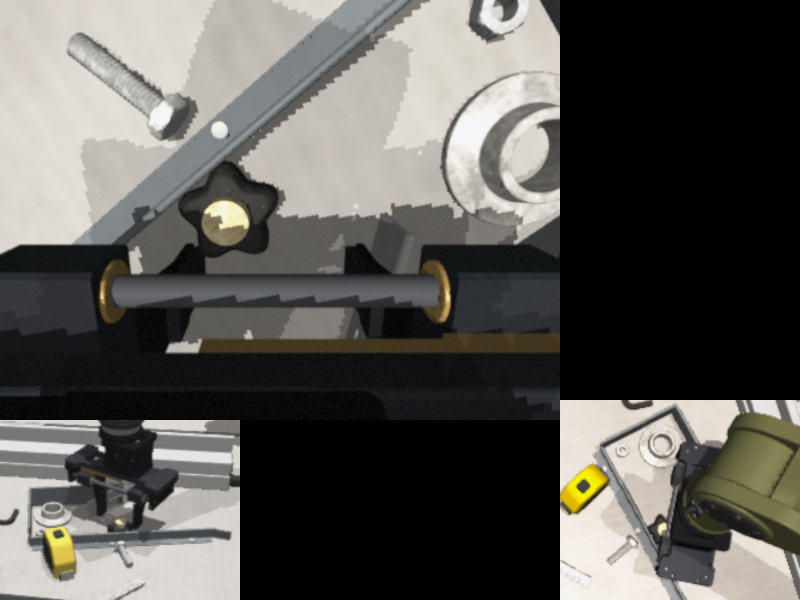

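Progress is good: the knob is passing the gate line at (225,222), hard against the guide, and the gate is held well clear. I'll go on in two halves.

Run:
```python
from h import *
import pickle
P=pickle.load(open('w.pkl','rb'));print('boss',pen(ray('w',(225,222),.028,P)),'tip',pen(ray('w',(404,225),.04,P)))
j=np.array([90.1,-47.9]);A0=np.array([-14,8])+j/2;B0=np.array([-14,8])-j/2
A1,B1=np.array([62,-22.]),np.array([47,31.])
w=lambda s:(A0+(A1-A0)*s/16,B0+(B1-B0)*s/16)
rows(((11.3,6.9),-38.7),[w(s) for s in range(7,12)]);print()
A,B=w(11);j=A-B
rows(((A+B)/2,np.degrees(np.arctan2(j[1],j[0]))),[w(s) for s in range(12,17)])
```

```text
boss (np.float64(6.9), np.float64(42.4)) tip (np.float64(63.3), np.float64(-0.1))
claw 0.70 tx 0.0026 ty 0.0039 spin 2.5 | mid [16.   6.5] ang -41.2
claw 0.66 tx 0.0051 ty 0.0074 spin 5.1 | mid [20.2  6.2] ang -43.8
claw 0.63 tx 0.0076 ty 0.0109 spin 8.0 | mid [24.5  6. ] ang -46.7
claw 0.60 tx 0.0101 ty 0.0143 spin 11.1 | mid [28.8  5.8] ang -49.8
claw 0.57 tx 0.0126 ty 0.0178 spin 14.5 | mid [33.1  5.6] ang -53.2

claw 0.54 tx 0.0033 ty 0.0027 spin 3.7 | mid [37.4  5.4] ang -56.9
claw 0.51 tx 0.0066 ty 0.0055 spin 7.6 | mid [41.7  5.2] ang -60.8
claw 0.49 tx 0.0099 ty 0.0082 spin 11.8 | mid [45.9  4.9] ang -65.0
claw 0.47 tx 0.0132 ty 0.0110 spin 16.3 | mid [50.2  4.7] ang -69.5
claw 0.46 tx 0.0165 ty 0.0137 spin 21.0 | mid [54.5  4.5] ang -74.2
```

step_arm --increments '[{"claw": 0.7, "tx": 0.0025, "ty": 0.004, "tz": 0, "spin": 2.5}, {"claw": 0.66, "tx": 0.005, "ty": 0.0075, "tz": 0, "spin": 5}, {"claw": 0.63, "tx": 0.0075, "ty": 0.011, "tz": 0, "spin": 8}, {"claw": 0.6, "tx": 0.01, "ty": 0.0145, "tz": 0, "spin": 11}, {"claw": 0.57, "tx": 0.0125, "ty": 0.018, "tz": 0, "spin": 14.5}]'

```text
time: 5.67
position: [0.4985, 0.3719, 0.1905]
tool_rot: [-2.669, -1.654, 0.016]
ft_force: [-11.2, -3.7, 1.6]
grip_width: 0.6
```

step_arm --increments '[{"claw": 0.54, "tx": 0.0035, "ty": 0.0025, "tz": 0, "spin": 3.7}, {"claw": 0.51, "tx": 0.0065, "ty": 0.0055, "tz": 0, "spin": 7.6}, {"claw": 0.49, "tx": 0.01, "ty": 0.008, "tz": 0, "spin": 11.8}, {"claw": 0.47, "tx": 0.013, "ty": 0.011, "tz": 0, "spin": 16.3}, {"claw": 0.46, "tx": 0.0165, "ty": 0.0135, "tz": 0, "spin": 21}, {"claw": 0.46, "tx": 0.0165, "ty": 0.0135, "tz": 0, "spin": 21}]'

```text
time: 6.17
position: [0.5197, 0.382, 0.1916]
tool_rot: [-2.926, -1.139, 0.007]
ft_force: [-6.9, -0.5, -0.2]
grip_width: 0.464
```

```bash
python3 -c "
from h import *
look('pics/w4.png')"
```

```text
A 60.2 -18.8 z 0.0095
B 45.3 34.5 z 0.0097
yaw in pen -74.42533649465983 grip 0.46428165457747345 F [-6.11664321  0.62771155 -0.12014669] t 6.3167
```

View pics/w4.png

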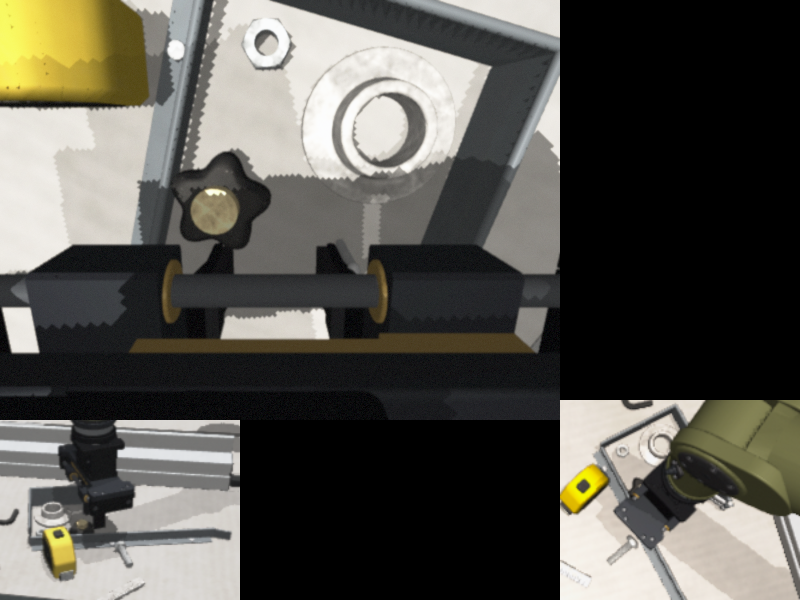

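The knob is well inside at about (214,211), and the flange and nut are untouched. Next I'll back the pushing finger off the knob and lift out.

step_arm --increments '[{"claw": 0.46, "tx": -0.006, "ty": -0.0015, "tz": 0, "spin": 0}, {"claw": 0.46, "tx": -0.012, "ty": -0.003, "tz": 0, "spin": 0}, {"claw": 0.46, "tx": -0.017, "ty": -0.005, "tz": 0, "spin": 0}, {"claw": 0.46, "tx": -0.017, "ty": -0.005, "tz": 0, "spin": 0}, {"claw": 0.46, "tx": -0.017, "ty": -0.005, "tz": -0.02, "spin": 0}, {"claw": 0.46, "tx": -0.017, "ty": -0.005, "tz": -0.05, "spin": 0}, {"claw": 0.46, "tx": -0.017, "ty": -0.005, "tz": -0.085, "spin": 0}, {"claw": 0.46, "tx": -0.017, "ty": -0.005, "tz": -0.12, "spin": 0}]'

```text
time: 6.98
position: [0.5056, 0.3728, 0.3135]
tool_rot: [2.926, 1.144, 0.001]
ft_force: [0.5, 1.8, -0.5]
grip_width: 0.461
```

step_arm --increments '[{"claw": 0.46, "tx": -0.035, "ty": 0, "tz": -0.02, "spin": 0}, {"claw": 0.46, "tx": -0.07, "ty": 0, "tz": -0.03, "spin": 0}, {"claw": 0.46, "tx": -0.1, "ty": 0, "tz": -0.04, "spin": 0}, {"claw": 0.46, "tx": -0.1, "ty": 0.035, "tz": -0.05, "spin": 0}, {"claw": 0.46, "tx": -0.1, "ty": 0.07, "tz": -0.05, "spin": 0}, {"claw": 0.46, "tx": -0.1, "ty": 0.105, "tz": -0.05, "spin": 0}, {"claw": 0.46, "tx": -0.1, "ty": 0.14, "tz": -0.05, "spin": 0}, {"claw": 0.46, "tx": -0.1, "ty": 0.14, "tz": -0.05, "spin": 0}]'

```text
time: 7.65
position: [0.5322, 0.1943, 0.3626]
tool_rot: [2.928, 1.125, 0.005]
ft_force: [0.8, -1.9, 0.9]
grip_width: 0.461
```

```bash
python3 -c "
from h import *
c=np.zeros((600,800,3),np.uint8)
c[:600,:420]=cv2.resize(imaging.get_image('top')[125:325,270:410],(420,600),interpolation=cv2.INTER_CUBIC)
c[:255,420:]=cv2.resize(imaging.get_image('side')[130:250,220:400],(380,255),interpolation=cv2.INTER_CUBIC)
cv2.imwrite('pics/end.png',c);fingers()"
```

```text
A -14.0 -185.0 z 0.1805
B -28.5 -131.8 z 0.1804
yaw in pen -74.74128141754584 grip 0.4603554688126755 F [-0.56914833  1.05109493 -0.7015927 ] t 7.75
```

View pics/end.png

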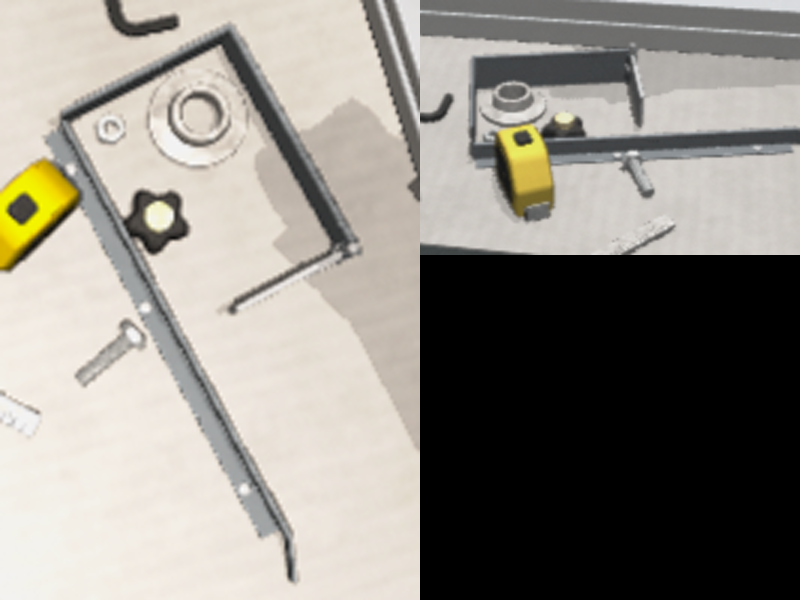

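The end view shows the knob flat in the pen at (158,217). The gate is shut again with its tip at (232,308), as at the start, and the flange, nut, bolt and tape are where they were. I'll hand in the job.

```bash
python3 -c "
from bench import workorder
print(workorder.close_job())"
```

```text
the job is handed in; nothing more can be done
None
```

The star knob is in the pen with the gate shut behind it, and I handed the job in at about 7.8 s of the 35 s allowed.

**What I did:** One finger pushed the gate open and held it while the other slid the knob along the guide through the mouth. I then backed the fingers off the knob and lifted them straight out, so the gate closed by itself.

**Correction on the way:** The first push pressed the knob about 39° into the guide, with roughly 33 N at the wrist. I backed off a few millimetres, shifted the fingers left and pushed again with less force. The gate stayed partly open meanwhile, and the knob was still outside the mouth.

**Last checks:** The final top and side pictures show:
- The knob lies flat in the pen, about 75 mm past the mouth (judged by eye) and clear of the gate's swing.
- The gate tip is at the same pixel as at the start.
- The flange, nut, bolt and tape show no visible movement.
- The gripper is clear of everything, with only sensor noise on the force reading.

None of the last checks failed. Position measurements from the different cameras mostly agreed within 2–6 mm. The wrist view put the partly hidden hinge about 7 mm off, so I did not use that reading.

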